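# Fit the ring head on a touch vortex mixer and keep it pressed

### The job

Slide the blue ring head over the upright shaft of the vortex mixer until it sits on the metal shoulder, then press the spring-loaded drive head down through the ring and keep it pressed, with the red band sunk wholly out of sight and the green band above it still partly showing (do not push it to its stop). Hold it there for at least three seconds and finish with the gripper still on the ring, holding it pressed: do not let go. Leave everything else, the white ring head too, where it stands.

Things in the scene. Friction and masses are not known exactly. Their poses are not given: they have to be found in the camera images.
- blue_ring: the ring head to fit: an upright ring, blue with a black rubber rim round its top 6 mm, 48 mm outside diameter, 40 mm tall, with a bore of 21 mm diameter right through it; about 0.1 kg. It stands loose on the desk to the right of the mixer, bore upright; it can be gripped across its outside. Origin: the centre of its underside, z up along the bore
- white_ring: a second ring head of the same size, white with a black rim, standing loose on the desk; not wanted, leave it. Origin: the centre of its underside
- mixer: the vortex mixer, fixed to the desk: a white box 150 x 130 mm in plan, 58 mm high, with a control panel on its front (own -x), and on top a grey conical turret, 112 mm across at its foot and 80 mm across its top, 84 mm above the desk. The turret's axis lies 15 mm behind the box's centre (own +x). Origin: centre of its underside; yaw up to 0.4 rad either way
- shoulder (a point): centre of the drive head's flat metal shoulder, on the shaft's axis, z up; 106 mm above the desk when not pressed, sinking with the head. The head is a disc 60 mm across rising out of the turret: from the turret's top up 7 mm of red band, 8 mm of green band, 7 mm of bare metal, whose flat top is the shoulder. A seated ring head has its origin at this point
- shaft_top (a point): centre of the top of the steel shaft that stands up from the shoulder, 26 mm above it: 18 mm diameter, its top 8 mm tapered to 8 mm diameter. The rim of a seated ring head is 14 mm above this point
- drive_head (a joint): how far the drive head is pressed down into the turret, in m: 0 when released, 0.018 at its stop. The red band is gone at 0.007, the green band at 0.015. It is sprung upward: with the ring on it, pushing with 3 to 4 N starts it moving, about 7.5 N holds it half way and about 11.5 N reaches the stop; it springs back when let go
- microscope: the big white and black microscope, fixed on the left, 415 x 209 mm in plan and 445 mm high, its eyepieces overhanging towards the robot: in the way of an arm that swings across from its start on the left, so draw the gripper in to about 0.4 m from the base axis first. Origin: about the middle of its foot, on the desk
- petri_0: pink petri dish, 63 mm across, 14 mm high, at the back; leave it
- petri_1: yellow petri dish, 63 mm across, 14 mm high, at the back; leave it
- vial_2: small glass vial with violet contents, 21 mm across, 55 mm high, at the back; leave it
- rubber_bulb: orange rubber pipette bulb standing upright, 47 mm across, 108 mm high, at the back right, fixed in place; keep clear of it
- stapler: small blue stapler, 64 x 26 x 32 mm, at the front left; leave it
Things that resemble listed ones, but are neither listed nor needed, are in the scene too. There is more than one size of the mixer; the one meant has the size given above.

How it is judged (in metres and radians):
On the way, in this order (a step that is already met when the one before it is completed fails the run):
1. the blue ring is threaded on the shaft, its underside at least 8 mm below the shaft's top (horizontal distance between blue_ring and shoulder below 0.006 m and z of blue_ring in the frame of shoulder below 0.018 m).
2. the blue ring sits on the shoulder and the drive head is held pressed for 3 s between the end of the red band and the end of the green band (horizontal distance between blue_ring and shoulder below 0.004 m and z of blue_ring in the frame of shoulder between -0.004 and 0.004 m and angle between blue_ring's own z axis and vertical below 0.1 rad and value of joint drive_head between 0.007 and 0.015 m), for 3 s.
At the end, for the whole second after the job is handed in: The blue ring sits on the drive head's shoulder (within 4 mm in height and 4 mm of the shaft's axis, upright within 0.1 rad), the gripper's fingers are on it with more than 2 N, it presses on the drive head with more than 3 N, and the drive head is held 7 to 15 mm down (all of step 2 and contact force between the fingers and blue_ring above 2 N and contact force between blue_ring and mixer above 3 N); the arm keeps its last pose, push and grip.
It fails at once if one of the bystanders (white ring head, petri dishes, vial, stapler) is pushed more than 30 mm away or knocked over (distance of any of white_ring, petri_0, petri_1, vial_2, stapler from where it was at the start of the episode above 0.03 m or angle between any of white_ring, petri_0, petri_1, vial_2, stapler's own z axis and vertical above 0.5 rad).
It also fails if it takes over 54 s, if anything falls off the work surface, if the arm or the gripper's body presses on something with over 40 N, if the wrist force passes 120 N, or if a joint passes its speed limit or range.

### The arm

A 6-joint arm with a two-finger parallel gripper is mounted at the origin on a cart in front of the work surface, level with it; the furniture and walls round the work are solid. World frame = base frame: x ahead of the robot, y to its left, z up, the work surface at z = 0. Lengths are in m, angles in degrees, forces in N, time in s.
With the tool pointing down it reaches from about 0.35 to 0.875 m from the base axis. Payload 4.2 kg.
Tool frame: the origin (TCP) lies midway between the tips of the shut fingers; the grasp point (between the pads) lies 19 mm behind it; z points along the fingers, y is the line along which they close (so a half turn about z gives the same grasp; the last joint's range is limited). The gripper opens to 87 mm and grips with 3 to 60 N. Pads are 19 mm wide; open, the fingers measure 117 mm over their backs; the gripper's body (75 mm by 190 mm) begins 51 mm behind the grasp point.
Start: joints at [-57.662, 22.042, 0.453, 0, -68.411, -14.817], TCP at [0.188, -0.596, 0.223] pointing down, gripper open.
Joint ranges: [-179.83, 179.83], [-69.29, 118.12], [-61.27, 80.66], [-181.25, 117.63], [-171.15, -9.14], [-177.46, 177.46]. Speed limits (degrees/s): [159.86, 159.86, 180, 180, 180, 180].

### API

Orientations are given as a 3x3 rotation matrix whose columns are the frame's x, y, z axes.
In Python, from station import sensors, eyes, workorder gives the robot as it stands.
- The arm moves only by the shell command python3 -m handwheel 'ROWS'. ROWS is a JSON list of rows, 1 to 8 of them, each of 7 numbers: the opening from 0.0 (shut) to 1.0 (fully open), then dx, dy, dz in m, then a rotation vector rx, ry, rz in degrees; each row is the pose to reach, as a shift and turn from the pose commanded when the command began, along the tool's axes at that moment; what a row does not reach only later rows make up. A row lasts 1/10 s, in which the tool goes at most 0.05 m and 8.59 degrees, less where a joint would pass 70% of its speed; a pose out of reach is approached as far as the arm can. The fingers move at their own pace and stop on an object; the grip force is fixed at half the most. Time passes only in rows, so rows that do not move let the fingers close. It prints the time, the measured TCP pose, the force, the opening and the grip force at its end.
- sensors.sense(): the state, without advancing time (a new reading comes with each control period).
- eyes.capture(name): name is "scene" or "top"; returns a dict with "pixels" (480x640x3 uint8, red, green, blue), "z_map" (480x640 float32, m along the optical axis (not along the pixel's ray), 0 where there is no reading), "K" (3x3 intrinsics, pixels), "distortion" ([k1, k2, p1, p2, k3] as OpenCV has them; the pictures are not rectified), "world_from_camera" (4x4, takes a point from camera to world coordinates). Camera axes: x right, y up, looking along -z (the intrinsics and any distortion apply to the point x, -y, -z); pixel columns grow to the right and rows downward; lengths in m; the calibration is good to about 2 mm. A picture is of the moment at which its call begins.
- workorder.finish_job(): hands the job in; it is judged then, once.
The state is a dict: "time_s": time; "joints": joint angles; "joint_velocities": joint speeds; "effort": joint torques, N m; "tcp_pos": TCP position; "ee_rot": TCP orientation; "wrist_force": force on the tool from outside, world axes, zero at the start; "moment": the same for the moment, N m; "gripper_width": opening from 0.0 (shut) to 1.0 (fully open); "gripper_force": force on a finger pad.
Only numpy, scipy, OpenCV 4.12 (cv2) and the standard library are available. Lean on these libraries where they do the work, as an engineer would, in place of code of your own. Each camera call takes 0.05 s, during which the arm holds its last target. There are 200 camera calls.

## Working session

There is one attempt and no reset: what is moved stays moved. The work goes in short steps, Python scripts to look and compute and a shell command to move; the robot and the scene stay as the last step left them, time stands still between calls to the robot, and variables do not carry over. Pictures are saved under pics/ and viewed, at most 10 in all, crops included, and the job is handed in when it is done.

```bash
ls; mkdir -p pics; cat > h.py <<'E'
import numpy as np, cv2
from station import sensors, eyes, workorder
def cap(n):
    c=eyes.capture(n); return c
def ray(c,uv):
    uv=np.array(uv,float).reshape(-1,1,2)
    n=cv2.undistortPoints(uv,np.array(c["K"],float),np.array(c["distortion"],float)).reshape(-1,2)
    d=np.c_[n[:,0],-n[:,1],-np.ones(len(n))]
    T=np.array(c["world_from_camera"]); return T[:3,3], d@T[:3,:3].T
def onplane(c,uv,z):
    o,d=ray(c,uv); return o+d*((z-o[2])/d[:,2])[:,None]
def pts(c):
    # world points of whole depth map
    v,u=np.mgrid[0:480,0:640]; o,d=ray(c,np.c_[u.ravel(),v.ravel()])
    z=c["z_map"].ravel(); P=o+d*z[:,None]; P[z==0]=np.nan
    return P.reshape(480,640,3)
def save(c,n): cv2.imwrite("pics/"+n,c["pixels"][:,:,::-1])
E
python3 - <<'E'
from h import *
for n in("scene","top"):
    c=cap(n); save(c,n+"0.png"); print(n,np.round(c["world_from_camera"],3).tolist(),np.round(c["K"],1).tolist(),c["distortion"])
    np.savez("%s0.npz"%n,**c)
s=sensors.sense(); print({k:np.round(v,3).tolist() for k,v in s.items()})
E
```

```text
pics
scene [[-0.647, 0.328, -0.689, -0.189], [-0.763, -0.28, 0.583, 0.66], [-0.002, 0.902, 0.431, 0.558], [0.0, 0.0, 0.0, 1.0]] [[553.0, 0.0, 324.9], [0.0, 553.0, 240.7], [0.0, 0.0, 1.0]] [-0.08670328  0.          0.          0.          0.        ]
top [[0.004, 0.976, -0.218, 0.258], [-1.0, 0.003, -0.004, 0.044], [-0.003, 0.218, 0.976, 1.46], [0.0, 0.0, 0.0, 1.0]] [[613.7, 0.0, 323.6], [0.0, 613.7, 237.8], [0.0, 0.0, 1.0]] [-0.04363676  0.          0.          0.          0.        ]
{'time_s': 0.1, 'joints': [-57.662, 22.085, 0.389, -0.025, -68.412, -14.816], 'joint_velocities': [-0.049, -0.133, 0.228, 0.179, -0.02, -0.055], 'effort': [-0.0, -39.169, 18.794, 4.232, 0.013, -0.0], 'tcp_pos': [0.188, -0.595, 0.222], 'ee_rot': [[-0.954, -0.301, -0.001], [-0.301, 0.954, 0.002], [0.0, 0.002, -1.0]], 'wrist_force': [0.976, -0.309, -0.547], 'moment': [0.041, -0.041, 0.06], 'gripper_force': 0.0, 'gripper_width': 1.003}
```

View pics/scene0.png

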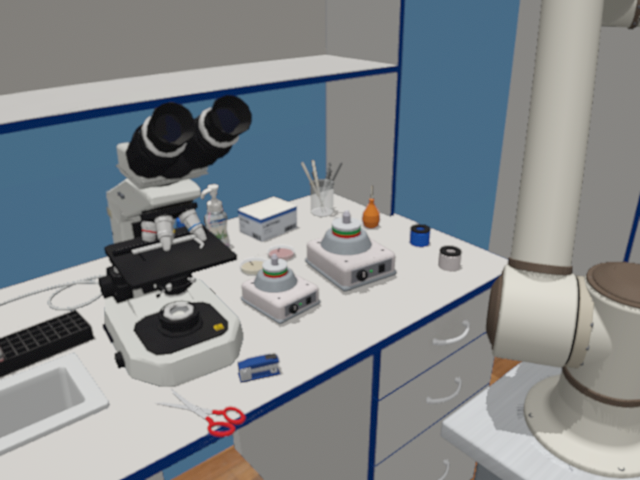

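View pics/top0.png

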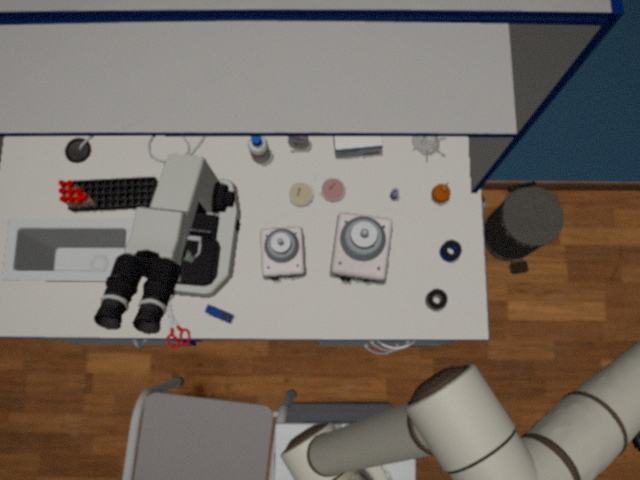

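The top view shows the large mixer at about (362,245), its shaft top at about (364,234), the blue ring at (451,251), the white ring at (436,299) and the bulb at (441,193). The smaller decoy mixer is at (283,250). The scene view shows the blue ring at (420,236) and the large mixer's shaft at (346,216).

```bash
python3 - <<'E'
from h import *
from scipy.optimize import least_squares
C={n:dict(np.load(n+"0.npz")) for n in("scene","top")}
P={n:pts(C[n]) for n in C}
np.set_printoptions(precision=4,suppress=True)
win={"scene":(slice(215,255),slice(400,440)),"top":(slice(232,272),slice(432,472))}
for n in C:
    p=P[n]; im=C[n]["pixels"].astype(int)
    r=win[n]; q=p[r].reshape(-1,3); 
    print(n,"desk z",np.nanmedian(q[:,2]), "max",np.nanmax(q[:,2]))
    m=(p[:,:,2]>.033)&(p[:,:,2]<.06); w=np.zeros_like(m); w[r]=1; m&=w
    t=p[m]; (cx,cy),rad=cv2.minEnclosingCircle(t[:,:2].astype(np.float32)); print(" ring rim pts",len(t),"z",np.median(t[:,2]),"mean",t.mean(0),"circ",cx,cy,rad)
    hi=(im[:,:,2]>im[:,:,0]+40)&w; print(" blue pix",hi.sum())
# mixer profile
for n,r in{"scene":(slice(195,290),slice(300,400)),"top":(slice(205,285),slice(325,400))}.items():
    q=P[n][r].reshape(-1,3); q=q[~np.isnan(q[:,2])]
    for a,b in((.05,.064),(.098,.112),(.124,.14)):
        k=q[(q[:,2]>a)&(q[:,2]<b)]; 
        if len(k): 
            (cx,cy),rad=cv2.minEnclosingCircle(k[:,:2].astype(np.float32)); print(n,a,len(k),"zmed",np.median(k[:,2]),k.mean(0),"circ",cx,cy,rad)
    if n=="top":
        k=q[(q[:,2]>.05)&(q[:,2]<.064)]; print(cv2.minAreaRect(k[:,:2].astype(np.float32)))
# overhead obstacles in workspace
p=P["top"]; 
for x0 in np.arange(.3,1.2,.1):
    print(round(x0,1),[round(float(np.nanmax(p[(abs(p[:,:,0]-x0)<.05)&(abs(p[:,:,1]-y)<.05)][:,2],initial=-9)),2) for y in np.arange(.3,-.7,-.1)])
E
cat > crop.py <<'E'
from h import *
a=dict(np.load("scene0.npz"))["pixels"][190:290,290:470]; b=dict(np.load("top0.npz"))["pixels"][200:300,320:480]
a=cv2.resize(a,None,fx=4,fy=4); b=cv2.resize(b,None,fx=4,fy=4)
cv2.imwrite("pics/cs.png",a[:,:,::-1]); cv2.imwrite("pics/ct.png",b[:,:,::-1])
E
python3 crop.py
```

```text
scene desk z -0.0004795496645946251 max 0.04205447042045318
 ring rim pts 180 z 0.03876615760789648 mean [ 0.5459 -0.2475  0.0382] circ 0.5093846917152405 -0.22990986704826355 0.06951086968183517
 blue pix 592
top desk z 0.001064863684466344 max 0.04984328752393696
 ring rim pts 260 z 0.03962927434811225 mean [ 0.55   -0.2528  0.0397] circ 0.5498793125152588 -0.2527896463871002 0.02458391897380352
 blue pix 54
scene 0.05 1502 zmed 0.05671847257265322 [ 0.5523 -0.0397  0.0564] circ 0.640575647354126 -0.12163899838924408 0.21537116169929504
scene 0.098 322 zmed 0.10517781295712325 [ 0.5656 -0.0335  0.1047] circ 0.5715124607086182 -0.03843899443745613 0.03164316713809967
scene 0.124 33 zmed 0.1272646690959911 [ 0.5703 -0.038   0.1279] circ 0.5699857473373413 -0.03726109862327576 0.0081204604357481
top 0.05 1875 zmed 0.05725834482197589 [ 0.5397 -0.0366  0.0572] circ 0.555160403251648 -0.040540747344493866 0.09328284859657288
top 0.098 476 zmed 0.10563545011735409 [ 0.5704 -0.0412  0.1056] circ 0.5716171860694885 -0.04170268401503563 0.030747296288609505
top 0.124 41 zmed 0.12922868489243422 [ 0.5708 -0.041   0.1289] circ 0.5713645219802856 -0.04197200387716293 0.008829639293253422
((0.5524578094482422, -0.03849797695875168), (0.1287490576505661, 0.1579333394765854), 82.13377380371094)
0.3 [0.44, 0.01, 0.01, 0.01, 0.74, 0.01, 0.64, 0.64, -0.73, -0.73]
0.4 [0.44, 0.01, 0.01, 0.01, 0.01, 0.05, 0.01, -0.73, -0.73, -0.73]
0.5 [0.39, 0.09, 0.1, 0.11, 0.11, 0.05, 0.05, -9.0, -0.73, -0.72]
0.6 [0.36, 0.11, 0.11, 0.14, 0.12, 0.05, 0.05, -9.0, -0.73, -0.71]
0.7 [0.78, 0.78, 0.78, 0.78, 0.78, 0.78, 0.78, -9.0, -0.45, -0.44]
0.8 [0.39, 0.39, 0.39, 0.39, 0.39, 0.39, 0.67, -9.0, -0.45, -0.44]
0.9 [0.39, 0.39, 0.39, 0.39, 0.39, 0.39, 0.51, -9.0, -0.52, -0.45]
1.0 [-9.0, -9.0, -9.0, -9.0, -9.0, -9.0, -9.0, -9.0, 0.43, 0.43]
1.1 [-9.0, -9.0, -9.0, -9.0, -9.0, -9.0, -9.0, -9.0, -9.0, -9.0]
```

View pics/cs.png

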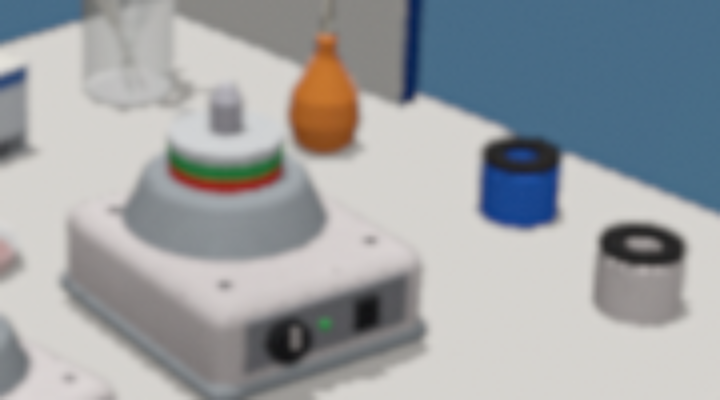

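View pics/ct.png

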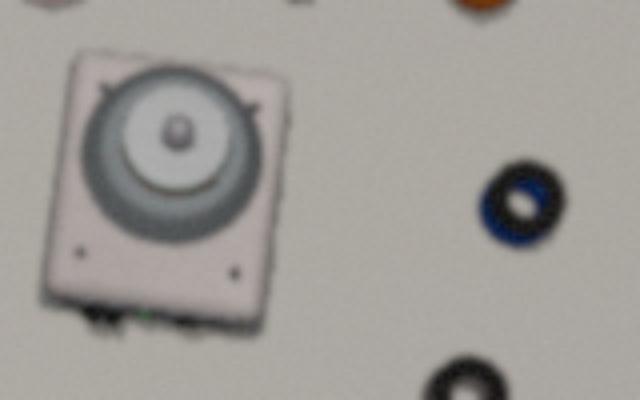

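The crops show the blue ring's black rim at scene (420,229) and top (451,250). The drive head shows its red and green bands, and the shaft tip is at scene (346.5,213) and top (364.5,233). Next I triangulate the rim and the shoulder disc.

```bash
cat >> h.py <<'E'
def tri(c1,u1,c2,u2):
    o1,d1=ray(c1,u1);o2,d2=ray(c2,u2);d1=d1[0];d2=d2[0]
    s=np.linalg.lstsq(np.c_[d1,-d2],o2-o1,rcond=None)[0]
    a=o1+s[0]*d1;b=o2+s[1]*d2; return (a+b)/2,np.linalg.norm(a-b)
def ell(m,r):
    w=np.zeros(m.shape,np.uint8); w[r]=m[r]; cs,_=cv2.findContours(w,cv2.RETR_EXTERNAL,cv2.CHAIN_APPROX_NONE)
    c=max(cs,key=cv2.contourArea); h=cv2.convexHull(c); return cv2.fitEllipse(c)
E
python3 - <<'E'
from h import *
np.set_printoptions(precision=4,suppress=True)
C={n:dict(np.load(n+"0.npz")) for n in("scene","top")}
win={"scene":(slice(218,250),slice(405,436)),"top":(slice(235,268),slice(435,468))}
wind={"scene":(slice(212,240),slice(328,365)),"top":(slice(215,252),slice(348,380))}
u={};v={}
for n in C:
    im=C[n]["pixels"].astype(int); m=(im.max(2)<75)
    e=ell(m,win[n]); u[n]=e[0]; print(n,"rim",e, onplane(C[n],e[0],.04))
    # shoulder: bright cap (shoulder disc) using depth-assisted? use brightness
    p=pts(C[n]); d=abs(p[:,:,2]-.106)<.006
    e=ell(d,wind[n]); v[n]=e[0]; print(n,"disc",e,onplane(C[n],e[0],.106))
print("rim",tri(C["scene"],u["scene"],C["top"],u["top"])); print("disc",tri(C["scene"],v["scene"],C["top"],v["top"]))
print("shaft",tri(C["scene"],(346.5,213),C["top"],(364.5,233.2)))
im=C["top"]["pixels"].astype(int); b=(im[:,:,0]>im[:,:,2]+80); e=ell(b,(slice(175,215),slice(425,460))); print("bulb",onplane(C["top"],e[0],.05))
m=im.max(2)<75; e=ell(m,(slice(285,315),slice(420,455))); print("white",onplane(C["top"],e[0],.04))
E
```

```text
scene rim ((420.2960205078125, 228.54258728027344), (7.417479038238525, 17.902694702148438), 90.93186950683594) [[ 0.545  -0.2465  0.04  ]]
scene disc ((345.3968505859375, 223.93994140625), (12.55465030670166, 30.028074264526367), 90.2075424194336) [[ 0.565  -0.0328  0.106 ]]
top rim ((450.5419921875, 250.1267547607422), (18.216856002807617, 19.038768768310547), 48.803707122802734) [[ 0.5469 -0.2507  0.04  ]]
top disc ((363.54168701171875, 233.7240447998047), (25.249027252197266, 25.51641082763672), 123.303466796875) [[ 0.5708 -0.0413  0.106 ]]
rim (array([ 0.5478, -0.2509,  0.0377]), np.float64(0.001189120174105514))
disc (array([ 0.5726, -0.041 ,  0.101 ]), np.float64(0.0016918129713530345))
shaft (array([ 0.5686, -0.041 ,  0.1263]), np.float64(0.0033573408410397768))
bulb [[ 0.6845 -0.2304  0.05  ]]
white [[ 0.4309 -0.2129  0.04  ]]
```

Ring is about (0.548, -0.2505), with the rim at 38 mm against 40 given. The shoulder is about (0.571, -0.041), at 101–106 mm against 106 given, so both agree with the text. Moving over the ring now, turning the tool so both fingers sit sideways to the scene camera.

```bash
python3 -m handwheel '[[1,-0.042,0.021,0,0,0,7.5],[1,-0.084,0.042,0,0,0,15],[1,-0.126,0.063,0,0,0,22.5],[1,-0.168,0.084,0,0,0,30],[1,-0.21,0.105,0,0,0,37.5],[1,-0.252,0.126,0,0,0,45],[1,-0.294,0.147,0,0,0,52.5],[1,-0.336,0.168,0,0,0,60]]'
cat > to.py <<'E'
import sys; from h import *
s=sensors.sense(); R=np.array(s["ee_rot"]); t=np.array([float(a) for a in sys.argv[1:4]])
print("delta tool",np.round(R.T@(t-s["tcp_pos"]),4),"pos",np.round(s["tcp_pos"],4),"y yaw",np.degrees(np.arctan2(R[1,1],R[0,1])).round(2),"F",np.round(s["wrist_force"],2),"t",s["time_s"],"w",s["gripper_width"],s["gripper_force"],"zaxis",R[:,2].round(4))
E
python3 to.py .548 -.2505 .12
```

```text
time_s: 0.9
tcp_pos: [0.4589, -0.3329, 0.2223]
ee_rot: [[-0.734, 0.679, -0.001], [0.679, 0.734, 0.0], [0.001, -0.0, -1.0]]
wrist_force: [0.3, -1.1, 0.9]
gripper_width: 0.999
gripper_force: 0.0
delta tool [-0.0095  0.121   0.1022] pos [ 0.4589 -0.3329  0.2223] y yaw 47.21 F [ 0.34 -1.07  0.86] t 0.9 w 0.998688277328343 0.0 zaxis [-6.e-04  4.e-04 -1.e+00]
```

```bash
python3 -m handwheel '[[1,-0.003,0.04,0.02,0,0,0],[1,-0.006,0.08,0.045,0,0,0],[1,-0.0095,0.121,0.07,0,0,0],[1,-0.0095,0.121,0.11,0,0,0],[1,-0.0095,0.121,0.14,0,0,0],[1,-0.0095,0.121,0.155,0,0,0],[1,-0.0095,0.121,0.155,0,0,0]]'
python3 - <<'E'
from h import *
c=cap("scene"); cv2.imwrite("pics/a.png",cv2.resize(c["pixels"][140:280,340:500],None,fx=4,fy=4)[:,:,::-1])
E
python3 to.py .548 -.2505 .010
```

```text
time_s: 1.6
tcp_pos: [0.5445, -0.2511, 0.0642]
ee_rot: [[-0.737, 0.675, -0.007], [0.675, 0.737, 0.002], [0.006, -0.003, -1.0]]
wrist_force: [0.0, 0.3, -0.3]
gripper_width: 1.003
gripper_force: 0.0
delta tool [-0.0009  0.0023  0.0563] pos [ 0.5459 -0.2516  0.0663] y yaw 47.53 F [0.01 0.92 0.18] t 1.65 w 1.0036005421895933 0.0 zaxis [-3.2e-03  5.0e-04 -1.0e+00]
```

View pics/a.png

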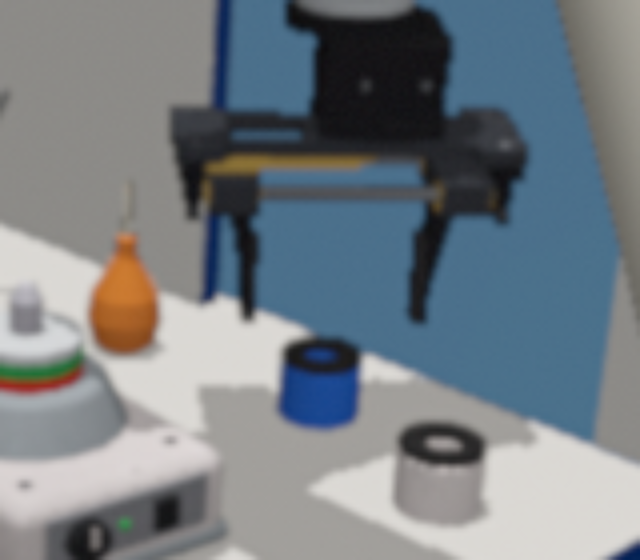

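The fingers straddle the blue ring (crop fingers at x=250 and 418, ring at 320). The white ring and bulb are clear. Lowering and gripping.

```bash
python3 -m handwheel '[[1,0,0,0.025,0,0,0],[1,0,0,0.045,0,0,0],[1,0,0,0.056,0,0,0],[1,0,0,0.056,0,0,0],[1,0,0,0.056,0,0,0]]' && python3 -m handwheel '[[0.4,0,0,0,0,0,0],[0.3,0,0,0,0,0,0],[0.3,0,0,0,0,0,0],[0.3,0,0,0,0,0,0],[0.3,0,0,0,0,0,0],[0.3,0,0,0,0,0,0],[0.3,0,0,0,0,0,0],[0.3,0,0,0,0,0,0]]'; python3 to.py .5713 -.041 .19
```

```text
time_s: 2.15
tcp_pos: [0.5476, -0.2521, 0.0127]
ee_rot: [[-0.738, 0.675, 0.002], [0.675, 0.738, -0.001], [-0.002, 0.001, -1.0]]
wrist_force: [-0.3, -0.1, -0.2]
gripper_width: 0.998
gripper_force: 0.0
time_s: 2.95
tcp_pos: [0.547, -0.2517, 0.0117]
ee_rot: [[-0.738, 0.675, 0.0], [0.675, 0.738, -0.0], [-0.0, 0.0, -1.0]]
wrist_force: [0.5, 1.3, 1.2]
gripper_width: 0.53
gripper_force: 29.9
delta tool [ 0.1243  0.1719 -0.1783] pos [ 0.547  -0.2517  0.0117] y yaw 47.53 F [0.55 1.31 1.16] t 2.95 w 0.5297489284406411 29.850779540865915 zaxis [ 4.e-04 -0.e+00 -1.e+00]
```

```bash
python3 -m handwheel '[[0.3,0,0,-0.02,0,0,0],[0.3,0,0,-0.06,0,0,0],[0.3,0,0,-0.1,0,0,0],[0.3,0,0,-0.135,0,0,0],[0.3,0.012,0.017,-0.148,0,0,0],[0.3,0.03,0.042,-0.148,0,0,0],[0.3,0.052,0.072,-0.148,0,0,0],[0.3,0.077,0.107,-0.148,0,0,0]]' && python3 -m handwheel '[[0.3,0.022,0.03,0,0,0,0],[0.3,0.037,0.05,0,0,0,0],[0.3,0.046,0.063,0,0,0,0],[0.3,0.047,0.065,0,0,0,0],[0.3,0.047,0.065,0,0,0,0],[0.3,0.047,0.065,0,0,0,0]]'; python3 to.py .5713 -.041 .16
python3 - <<'E'
from h import *
c=cap("scene"); np.savez("scene1.npz",**c); d=cap("top"); np.savez("top1.npz",**d)
a=cv2.resize(c["pixels"][120:270,270:430],None,fx=4,fy=4); b=cv2.resize(d["pixels"][150:300,280:460],None,fx=2,fy=2)
o=np.zeros((600,790,3),np.uint8); o[:600,:640]=a; o[:300,640:]=b[:,100:250]
cv2.imwrite("pics/b.png",o[:,:,::-1])
E
```

```text
time_s: 3.75
tcp_pos: [0.5615, -0.1202, 0.1592]
ee_rot: [[-0.736, 0.677, -0.001], [0.677, 0.736, 0.0], [0.001, -0.001, -1.0]]
wrist_force: [1.6, -0.2, -1.1]
gripper_width: 0.536
gripper_force: 29.9
time_s: 4.35
tcp_pos: [0.5712, -0.0421, 0.1594]
ee_rot: [[-0.737, 0.676, -0.001], [0.676, 0.737, -0.0], [0.0, -0.001, -1.0]]
wrist_force: [-0.1, 0.7, -0.6]
gripper_width: 0.535
gripper_force: 29.9
delta tool [ 0.0007  0.0009 -0.0006] pos [ 0.5712 -0.0421  0.1594] y yaw 47.45 F [-0.14  0.7  -0.61] t 4.35 w 0.5350229817668178 29.857673462174716 zaxis [-7.e-04 -2.e-04 -1.e+00]
```

View pics/b.png

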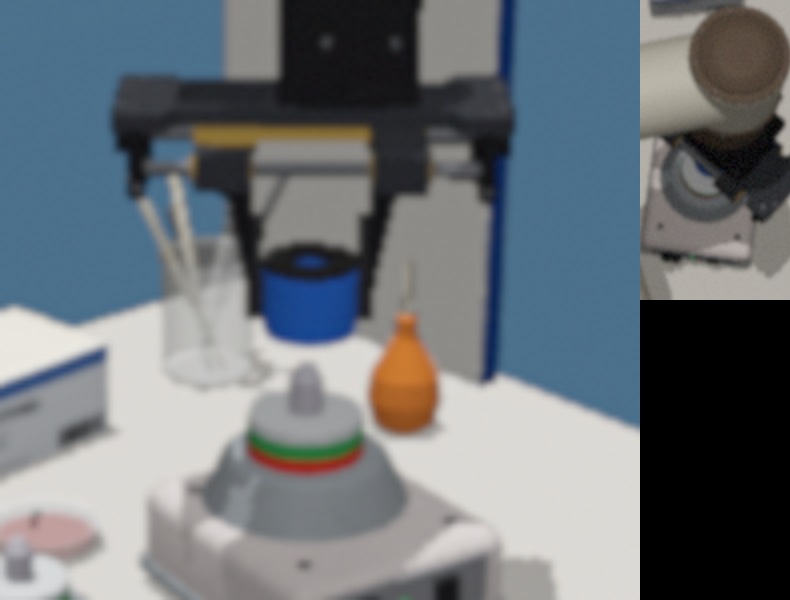

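The ring hangs in the fingers just above the shaft: ring crop (311,295), shaft tip crop (306,375). Now the ring-to-shaft offset, from fixed-radius circle fits in the same camera.

```bash
cat > rel.py <<'E'
import sys; from h import *
from scipy.optimize import least_squares
np.set_printoptions(precision=4,suppress=True)
def fit(q,R,x0=(.571,-.041)):
    r=least_squares(lambda p:np.hypot(q[:,0]-p[0],q[:,1]-p[1])-R,x0,loss="soft_l1",f_scale=.001)
    return r.x,np.std(r.fun)
c=dict(np.load(sys.argv[1])); zlo,zhi=float(sys.argv[2]),float(sys.argv[3])
im=c["pixels"].astype(int); p=pts(c); r,g,b=im[...,0],im[...,1],im[...,2]
near=np.hypot(p[...,0]-.571,p[...,1]+.041)<.06
blue=(b>r+70)&(b>g+40)&near; e=lambda m:cv2.erode(m.astype(np.uint8),np.ones((3,3)))>0
q=p[e(blue)&(p[...,2]>zlo)&(p[...,2]<zhi)]; print("ring wall",len(q),fit(q,.024),q[:,2].min(),q[:,2].max())
v,u=np.nonzero(blue); print("ring cols",u.min(),u.max(), "lateral ctr", onplane(c,((u.min()+u.max())/2,v.mean()),.16))
band=(((r>g+50)&(r>b+50))|((g>r+30)&(g>b+20)))&near; q=p[band]; print("band",len(q),fit(q,.03),q[:,2].min(),q[:,2].max())
v,u=np.nonzero(band); print("band cols",u.min(),u.max(),onplane(c,((u.min()+u.max())/2,v.mean()),.09))
sh=(p[...,2]>.108)&(p[...,2]<.124)&(np.hypot(p[...,0]-.571,p[...,1]+.041)<.02)&~blue; print("shaft wall",sh.sum(),fit(p[sh],.009)); v,u=np.nonzero(sh); print("shaft cols",np.percentile(u,[0,50,100]))
E
python3 rel.py scene1.npz .14 .2; python3 rel.py scene0.npz .9 1 2>&1 | grep -E "band|shaft"
python3 - <<'E'
from h import *
c=dict(np.load("scene1.npz"));T=c["world_from_camera"];K=c["K"]
P=np.array([[.5712,-.0421,.16],[.5712,-.0421,.09],[.5712,-.0421,.115]]);X=(P-T[:3,3])@T[:3,:3]; X=X*[1,-1,-1]
print(cv2.projectPoints(X,np.zeros(3),np.zeros(3),K,c["distortion"])[0].reshape(-1,2))
E
```

```text
ring wall 250 (array([ 0.5759, -0.045 ]), np.float64(0.001595111604668622)) 0.15185015963134546 0.18079409462250595
ring cols 336 358 lateral ctr [[ 0.5745 -0.0449  0.16  ]]
band 144 (array([ 0.573 , -0.0406]), np.float64(0.001529470419220968)) 0.08186617826244752 0.09991162557225114
band cols 333 359 [[ 0.5548 -0.0256  0.09  ]]
shaft wall 71 (array([ 0.5735, -0.0409]), np.float64(0.0013962865206352875))
shaft cols [342. 346. 350.]
[[347.09910283 197.03950399]
 [346.59226463 228.95538944]
 [346.77165259 217.74852023]]
```

Both cues agree sideways: the ring is about 1.4 mm off. In range the ring is about 4–5 mm beyond the shaft. I correct that and lower onto the taper, watching the force.

```bash
python3 -m handwheel '[[0.3,0.002,0.001,0,0,0,0],[0.3,0.004,0.0015,0,0,0,0],[0.3,0.004,0.0015,0.005,0,0,0],[0.3,0.004,0.0015,0.01,0,0,0],[0.3,0.004,0.0015,0.015,0,0,0],[0.3,0.004,0.0015,0.02,0,0,0],[0.3,0.004,0.0015,0.02,0,0,0],[0.3,0.004,0.0015,0.02,0,0,0]]'; python3 to.py .5713 -.041 .12
python3 - <<'E'
from h import *
c=cap("scene"); np.savez("scene2.npz",**c)
cv2.imwrite("pics/c.png",cv2.resize(c["pixels"][150:250,290:410],None,fx=5,fy=5)[:,:,::-1])
E
python3 rel.py scene2.npz .11 .2
```

```text
time_s: 5.25
tcp_pos: [0.5695, -0.0374, 0.1393]
ee_rot: [[-0.738, 0.675, -0.0], [0.675, 0.738, -0.0], [0.0, -0.0, -1.0]]
wrist_force: [0.3, -0.4, -1.8]
gripper_width: 0.535
gripper_force: 29.9
delta tool [-0.0038 -0.0014  0.0193] pos [ 0.5695 -0.0374  0.1393] y yaw 47.53 F [ 0.3  -0.42 -1.78] t 5.25 w 0.5348757936055776 29.857777155593794 zaxis [-4.e-04 -2.e-04 -1.e+00]
ring wall 238 (array([ 0.5738, -0.0401]), np.float64(0.001725471315530244)) 0.13214256446834793 0.16025804709824937
ring cols 335 357 lateral ctr [[ 0.5358 -0.007   0.16  ]]
band 142 (array([ 0.5729, -0.041 ]), np.float64(0.0013948814782277657)) 0.08287278891692912 0.0995751421598981
band cols 333 359 [[ 0.555  -0.0257  0.09  ]]
shaft wall 52 (array([ 0.5732, -0.0407]), np.float64(0.0014319993274742638))
shaft cols [342. 346. 350.]
```

View pics/c.png

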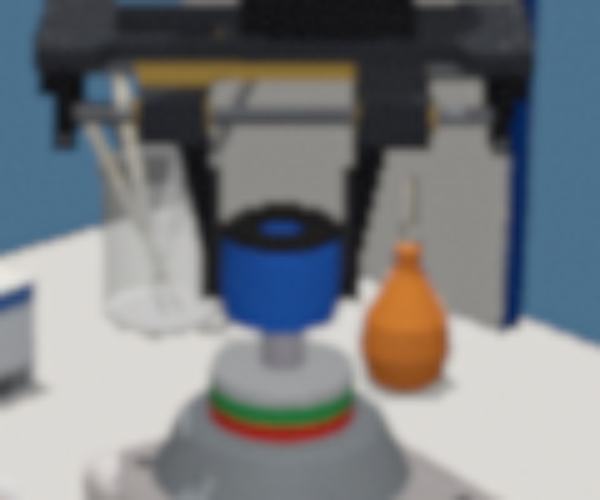

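The ring's underside is now at the shaft's top (crop ring (282,325), shaft (283,345)), offset under 1 mm and no contact force. Continuing down gently.

```bash
python3 -m handwheel '[[0.3,0,0,0.002,0,0,0],[0.3,0,0,0.004,0,0,0],[0.3,0,0,0.006,0,0,0],[0.3,0,0,0.008,0,0,0],[0.3,0,0,0.008,0,0,0]]'; python3 -m handwheel '[[0.3,0,0,0.001,0,0,0],[0.3,0,0,0.002,0,0,0],[0.3,0,0,0.003,0,0,0],[0.3,0,0,0.003,0,0,0]]'; python3 to.py .5713 -.041 .12
```

```text
time_s: 5.8
tcp_pos: [0.5692, -0.0374, 0.1311]
ee_rot: [[-0.737, 0.675, -0.001], [0.675, 0.737, -0.0], [0.001, -0.001, -1.0]]
wrist_force: [-0.4, 0.4, -0.4]
gripper_width: 0.53
gripper_force: 29.9
time_s: 6.2
tcp_pos: [0.5694, -0.0374, 0.1284]
ee_rot: [[-0.738, 0.675, -0.0], [0.675, 0.738, -0.0], [0.0, -0.0, -1.0]]
wrist_force: [0.3, -0.4, -1.4]
gripper_width: 0.534
gripper_force: 29.9
delta tool [-0.0038 -0.0014  0.0084] pos [ 0.5694 -0.0374  0.1284] y yaw 47.52 F [ 0.33 -0.39 -1.42] t 6.2 w 0.5342103189917317 29.857755754237587 zaxis [-3.e-04 -0.e+00 -1.e+00]
```

Already 15 mm down the shaft, past the taper, with no side force. Continuing to the shoulder and about 4 mm beyond.

```bash
python3 -m handwheel '[[0.3,0,0,0.003,0,0,0],[0.3,0,0,0.006,0,0,0],[0.3,0,0,0.009,0,0,0],[0.3,0,0,0.011,0,0,0],[0.3,0,0,0.011,0,0,0]]'; python3 -m handwheel '[[0.3,0,0,0.002,0,0,0],[0.3,0,0,0.004,0,0,0],[0.3,0,0,0.004,0,0,0],[0.3,0,0,0.004,0,0,0]]'; python3 to.py .5713 -.041 .107
```

```text
time_s: 6.7
tcp_pos: [0.5693, -0.0374, 0.1177]
ee_rot: [[-0.738, 0.675, -0.001], [0.675, 0.738, -0.0], [0.0, -0.001, -1.0]]
wrist_force: [-0.0, 0.1, -1.8]
gripper_width: 0.536
gripper_force: 29.9
time_s: 7.1
tcp_pos: [0.5696, -0.0374, 0.114]
ee_rot: [[-0.738, 0.675, 0.0], [0.675, 0.738, -0.0], [-0.0, 0.0, -1.0]]
wrist_force: [-2.8, 0.4, 4.6]
gripper_width: 0.536
gripper_force: 29.9
delta tool [-0.0037 -0.0015  0.007 ] pos [ 0.5696 -0.0374  0.114 ] y yaw 47.53 F [-2.76  0.38  4.63] t 7.1 w 0.535708103272076 29.85745562840748 zaxis [ 4.e-04 -1.e-04 -1.e+00]
```

Contact at the expected height and force. Pressing a further 7 mm, to about 11 mm.

```bash
python3 -m handwheel '[[0.3,0,0,0.002,0,0,0],[0.3,0,0,0.004,0,0,0],[0.3,0,0,0.006,0,0,0],[0.3,0,0,0.0072,0,0,0],[0.3,0,0,0.0072,0,0,0],[0.3,0,0,0.0072,0,0,0]]'; python3 to.py .5713 -.041 .107
python3 - <<'E'
from h import *
c=cap("scene"); np.savez("scene3.npz",**c)
cv2.imwrite("pics/d.png",cv2.resize(c["pixels"][180:250,300:390],None,fx=8,fy=8,interpolation=cv2.INTER_CUBIC)[:,:,::-1])
E
python3 rel.py scene3.npz .09 .2
```

```text
time_s: 7.7
tcp_pos: [0.5696, -0.0374, 0.1073]
ee_rot: [[-0.738, 0.675, 0.001], [0.675, 0.738, -0.0], [-0.001, 0.0, -1.0]]
wrist_force: [-3.3, 0.7, 8.6]
gripper_width: 0.534
gripper_force: 29.9
delta tool [-0.0037 -0.0015  0.0003] pos [ 0.5696 -0.0374  0.1073] y yaw 47.54 F [-3.32  0.72  8.64] t 7.7 w 0.5336582256194394 29.863008740321675 zaxis [ 5.e-04 -2.e-04 -1.e+00]
ring wall 233 (array([ 0.5744, -0.0405]), np.float64(0.001551999154240548)) 0.09910267683384655 0.1283528948357915
ring cols 335 357 lateral ctr [[0.4824 0.0416 0.16  ]]
band 55 (array([ 0.5734, -0.0403]), np.float64(0.0017031174117942826)) 0.08256299953840013 0.1327654273148482
band cols 333 362 [[ 0.546  -0.0216  0.09  ]]
shaft wall 0 (array([ 0.571, -0.041]), np.float64(nan))
  ret = _var(a, axis=axis, dtype=dtype, out=out, ddof=ddof,
  arrmean = um.true_divide(arrmean, div, out=arrmean,
  ret = ret.dtype.type(ret / rcount)
Traceback (most recent call last):
  File "rel.py", line 15, in <module>
    sh=(p[...,2]>.108)&(p[...,2]<.124)&(np.hypot(p[...,0]-.571,p[...,1]+.041)<.02)&~blue; print("shaft wall",sh.sum(),fit(p[sh],.009)); v,u=np.nonzero(sh); print("shaft cols",np.percentile(u,[0,50,100]))
                                                                                                                                                                               ~~~~~~~~~~~~~^^^^^^^^^^^^^^
IndexError: index -1 is out of bounds for axis 0 with size 0
```

View pics/d.png

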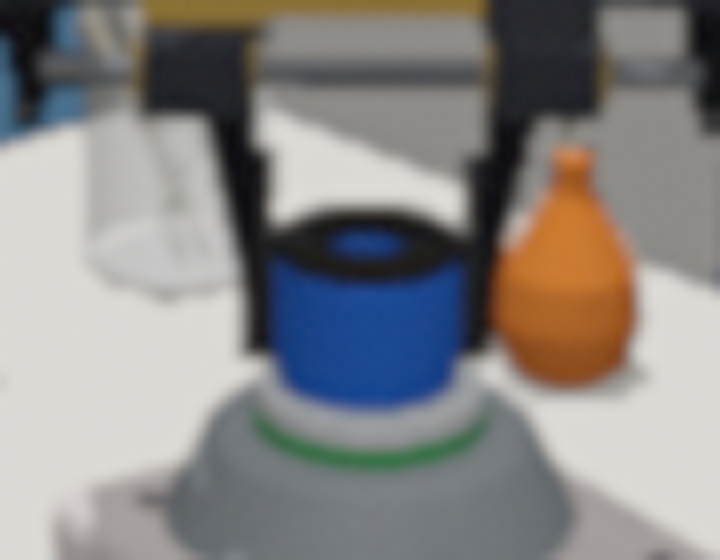

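The picture shows the ring seated on the shoulder (crop (370,400)). The red band is gone and a thin green band remains at (370,460), which matches about 10.5–11 mm. Holding for more than 3 s.

```bash
for i in 1 2 3 4 5; do python3 -m handwheel '[[0.3,0,0,0,0,0,0],[0.3,0,0,0,0,0,0],[0.3,0,0,0,0,0,0],[0.3,0,0,0,0,0,0],[0.3,0,0,0,0,0,0],[0.3,0,0,0,0,0,0],[0.3,0,0,0,0,0,0],[0.3,0,0,0,0,0,0]]' | grep -E "time|tcp|wrist"; done
python3 - <<'E'
from h import *
c=cap("scene"); p=c["pixels"].astype(int)[225:245,325:370]; r,g,b=p[...,0],p[...,1],p[...,2]
G=(g>r+20)&(g>b+10); R=(r>g+50)&(r>b+50); print("green rows in centre",G[:,15:27].sum(0),"red",R[:,:35].sum())
E
```

```text
time_s: 8.55
tcp_pos: [0.5696, -0.0374, 0.1073]
wrist_force: [-2.6, 1.3, 8.4]
time_s: 9.35
tcp_pos: [0.5696, -0.0374, 0.1073]
wrist_force: [-4.4, 0.3, 7.5]
time_s: 10.15
tcp_pos: [0.5696, -0.0374, 0.1073]
wrist_force: [-4.1, 1.7, 7.5]
time_s: 10.95
tcp_pos: [0.5696, -0.0374, 0.1073]
wrist_force: [-3.3, 1.4, 8.1]
time_s: 11.75
tcp_pos: [0.5696, -0.0374, 0.1073]
wrist_force: [-3.3, 0.5, 7.4]
green rows in centre [2 3 3 3 3 3 3 3 3 3 3 3] red 0
```

The hold is steady at about 7.5–8 N for over 4 s, with green showing and no red. Handing in.

```bash
python3 -c "
from station import workorder; print(workorder.finish_job())"
```

```text
the job is handed in; nothing more can be done
None
```

The blue ring is seated on the shoulder and held pressed about 10.5 mm down (red band hidden, green partly showing) for over 4 s, gripper still on it; the job is handed in, but no verdict came back.

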